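# Hold the loaded clay carrier clear of the banding wheel

## Task

Take the pale clay carrier by its overhead handle and lift it, with the jar, beaker and stamp in it, off the round banding wheel, then hold it in the air, level and still, at least 8 cm above the wheel for two seconds so that the wheel can be wiped. The clay is brittle: grip lightly (no more than about 30 N of squeeze), never press it down hard or tip it, and leave the other things on the bench alone. Finish while still holding it up; do not set it down or let go.

Things in the scene. Friction and masses are not known exactly. Their poses are not given: they have to be found in the camera images.
- wheel: banding wheel (low potter's turntable), fixed to the bench with its head locked: a plain aluminium disc 220 mm across and 15 mm thick on a dark steel foot; its flat top is 55 mm above the bench. Origin: centre of the foot's underside, at bench height; z up. The carrier stands on it.
- carrier: brittle pale clay carrier, loose, about 260 g empty: open box 200 mm (x) by 72 mm (y) by 40 mm high, walls and floor 5 mm, two inner walls making three compartments with centres at x = -65, 0 and +65 mm. Two 10 mm thick end posts (x = -100 and +100 mm) bear a straight handle along x over the middle of the box. Origin: centre of the underside; z up when level.
- carrier_handle (a point): middle of the carrier's handle: a straight square bar, 16 mm wide (y) and 16 mm tall, free for 190 mm along x between the posts; this point is the bar's centre, 138 mm above the underside; axes as the carrier. Brittle: it bears a squeeze of 30 N per finger, and counts as cracked when the forces of both fingers on it add up to more than 90 N.
- glaze_jar: full glaze jar with a green lid, 52 mm across, about 75 mm tall, about 240 g, standing loose in one of the carrier's compartments, and much the heaviest load. Origin: centre of its underside.
- beaker: small blue ceramic beaker, 50 mm across, 68 mm tall, about 80 g, standing loose in another compartment. Origin: centre of its underside.
- stamp: terracotta clay stamp, round foot 48 mm across, slim grip above, 60 mm tall, about 50 g, standing loose in the remaining compartment. Origin: centre of its underside.
- pink_jar: bystander: pink jar with a white lid, 60 mm across, 85 mm tall, standing on the bench near the wheel; leave alone. Origin: centre of its underside.
- black_jar: bystander: jar with a black lid, 56 mm across, 70 mm tall, standing on the bench near the wheel; leave alone. Origin: centre of its underside.
- cup: bystander: cream mug, 76 mm across, 80 mm tall; leave alone. Origin: centre of its underside.
- vase: bystander: square slab vase in sage, cream and black, 70 by 70 mm, 150 mm tall; leave alone. Origin: centre of its underside.
- palette: bystander: white round palette dish, 140 mm across, 16 mm high; leave alone. Origin: centre of its underside.
- brush: bystander: brush 190 mm long lying on the bench; leave alone. Origin: on its underside.
Not all that is in view belongs to the job. What is shaped like the carrier but pink or turquoise is not meant. Leave any red or turquoise look-alike of the glaze_jar alone.

How it is judged:
On the way, in this order (a step that is already met when the one before it is completed fails the run):
1. the carrier is lifted level off the wheel, held by its handle (z of carrier in the frame of wheel above 0.067 m and contact force between the fingers and carrier above 2 N and z of the grasp point in the frame of carrier above 0.115 m and angle between carrier's own z axis and vertical below 0.12 rad and contact force between carrier and wheel below 0.1 N), for 0.1 s.
2. it is held level and still at least 75 mm above the wheel for 1.5 s (z of carrier in the frame of wheel above 0.13 m and angle between carrier's own z axis and vertical below 0.12 rad and linear speed of carrier below 0.03 m/s and angular speed of carrier below 0.2 rad/s and contact force between the fingers and carrier above 2 N and z of the grasp point in the frame of carrier above 0.115 m and contact force between carrier and wheel below 0.1 N and z of each of glaze_jar, beaker, stamp in the frame of carrier below 0.025 m and distance between carrier and glaze_jar below 0.095 m and distance between carrier and beaker below 0.095 m and distance between carrier and stamp below 0.095 m), for 1.5 s.
At the end, for the whole second after the job is handed in: fingers hold the carrier by its handle (grasp point over 115 mm above its underside), underside at least 75 mm above the wheel top and off the wheel, level within 0.12 rad, slower than 30 mm/s and 0.2 rad/s, jar, beaker and stamp still standing in it (all of step 2); the arm keeps its last pose, push and grip.
It fails at once if the carrier's brittle handle is squeezed or struck: both fingers' forces on it add up to over 90 N (contact force between the fingers and carrier above 90 N).
It fails at once if the carrier is pressed or dropped hard on the wheel (over 60 N) (contact force between carrier and wheel above 60 N).
It fails at once if the carrier is tipped by more than 0.35 rad (20 degrees) (angle between carrier's own z axis and vertical above 0.35 rad).
It fails at once if another thing on the bench is moved by more than 30 mm (distance of any of pink_jar, black_jar, cup, vase, palette, brush from where it was at the start of the episode above 0.03 m).
It also fails if it takes over 35 s, if anything falls off the work surface, if the arm or the gripper's body presses on something with over 40 N, if the wrist force passes 120 N, or if a joint passes its speed limit or range.

## Robot

A 6-joint arm with a two-finger parallel gripper is mounted at the origin on the work surface. World frame = base frame: x ahead of the robot, y to its left, z up, the work surface at z = 0. Lengths are in m, angles in rad, forces in N, time in s.
With the tool pointing down it reaches from about 0.375 to 0.9 m from the base axis. Payload 3.1 kg.
Tool frame: the origin (TCP) lies at the very end of the fingers, on their centre line; the grasp point (between the pads) lies 19 mm behind it; z points along the fingers, y is the line along which they close (so a half turn about z gives the same grasp; the last joint's range is limited). The gripper opens to 87 mm and grips with 3 to 60 N. Pads are 19 mm wide; open, the fingers measure 117 mm over their backs; the gripper's body (75 mm by 190 mm) begins 51 mm behind the grasp point.
Start: joints at [-1.423, 0.527, 1.433, -0, 1.181, -0.178], TCP at [0.201, -0.592, 0.188] pointing down, gripper open.
Joint ranges: [-3.08, 3.08], [-0.75, 2.2], [0.22, 2.44], [-1.43, 4.57], [0, 2.65], [-2.85, 2.85]. Speed limits (rad/s): [2.79, 2.79, 3.14, 3.14, 3.14, 3.14].

## Interface

Orientations are given as a unit quaternion [x, y, z, w].
In Python, from rig import status, viewer, robot gives the robot as it stands.
- The arm moves only by the tool arm_command, never from a script. Its arguments are lists of equal length, an entry for each row: "delta_rot": the turn, a rotation vector about the tool's x, y, z in degrees, a list of three; "delta_pos": the shift along the tool's x, y, z in m, a list of three; "gripper": the closure, from -1 (fully open) to 1 (shut). In form: {"delta_rot": [[rx, ry, rz], ...], "delta_pos": [[dx, dy, dz], ...], "gripper": [gripper, ...]}. A call has 1 to 12 rows; each row is the pose to reach, as a shift and turn from the pose commanded when the call began, along the tool's axes at that moment; what a row does not reach only later rows make up. A row lasts 1/12 s, in which the tool goes at most 41.7 mm and 7.16 degrees, less where a joint would pass 70% of its speed; a pose out of reach is approached as far as the arm can. A call with a gripper value outside its range is refused whole. The fingers move at their own pace and stop on an object; "grip_force" is the grip in N (left out, the last holds). Time passes only in rows, so rows that repeat a pose let the fingers close. It gives the time, the measured TCP pose, the force, the opening and the grip force at its end, in the units of the state.
- status.get_obs(): the state, without advancing time (a new reading comes with each control period).
- viewer.camera(name): name is "scene" or "top" or "wrist"; returns a dict with "pixels" (420x560x3 uint8, blue, green, red), "fx", "fy", "cx", "cy" (pixels), "pose" (4x4, takes a point from camera to world coordinates); the wrist camera has in their place "mount" (4x4, takes a point from camera to tool coordinates, whose origin is the TCP and whose axes are the flange's). Camera axes: x right, y down, z forward; pixel columns grow to the right and rows downward; lengths in m; the calibration is good to about 2 mm. A picture is of the moment at which its call begins: read the wrist's pose just before it. There is no depth.
- robot.hand_in(): hands the job in; it is judged then, once.
The state is a dict: "time": time; "q": joint angles; "joint_velocities": joint speeds; "joint_torque": joint torques, N m; "position": TCP position; "tool_rot": TCP orientation; "ft_force": force on the tool from outside, world axes, zero at the start; "moment": the same for the moment, N m; "grip_width": finger opening in m; "grip_force": force on a finger pad.
Only numpy, scipy, OpenCV 4.12 (cv2) and the standard library are available. Lean on these libraries where they do the work, as an engineer would, in place of code of your own. Each camera call takes 0.05 s, during which the arm holds its last target. There are 200 camera calls.

## Working session

There is one attempt and no reset: what is moved stays moved. The work goes in short steps, Python scripts to look and compute and a tool call to move; the robot and the scene stay as the last step left them, time stands still between calls to the robot, and variables do not carry over. Pictures are saved under pics/ and viewed, at most 10 in all, crops included, and the job is handed in when it is done.

Besides the shell and the picture viewer there is one more tool, called after "Emit:" as name(argument=value, ...) on one line, values as JSON. arm_command: Moves the arm, as the interface text tells. Its arguments: {"type":"object","properties":{"delta_rot":{"type":"array","items":{"type":"array","items":{"type":"number"}}},"delta_pos":{"type":"array","items":{"type":"array","items":{"type":"number"}}},"gripper":{"type":"array","items":{"type":"number"}},"grip_force":{"type":"number"}},"required":["delta_rot","delta_pos","gripper"]}

```bash
mkdir -p pics; python3 - <<'E'
from rig import status, viewer, robot
import cv2, pickle, numpy as np
o=status.get_obs(); print({k:np.round(v,3).tolist() for k,v in o.items()})
D={}
for n in("scene","top"):
    c=viewer.camera(n); D[n]=c; cv2.imwrite(f"pics/{n}0.png",c["pixels"]); print(n,c["fx"],c["cx"],c["cy"],np.round(c["pose"],3).tolist())
pickle.dump(D,open("d0.pkl","wb"))
E
```

```text
{'time': 0.0, 'q': [-1.422, 0.528, 1.434, -0.0, 1.181, -0.179], 'joint_velocities': [-0.001, 0.0, -0.002, 0.001, -0.001, 0.002], 'joint_torque': [0.001, -44.004, -17.659, 0.063, 0.058, -0.0], 'position': [0.201, -0.591, 0.187], 'tool_rot': [0.987, 0.163, 0.0, -0.001], 'ft_force': [0.114, -0.169, 0.177], 'moment': [-0.051, 0.023, -0.031], 'grip_force': 0.0, 'grip_width': 0.087}
scene 388.3809129730619 272.4355451382923 207.43986145767482 [[-0.726, 0.527, -0.441, 1.031], [0.687, 0.556, -0.467, 0.489], [-0.001, -0.642, -0.767, 0.983], [0.0, 0.0, 0.0, 1.0]]
top 537.1205017919895 285.870708389863 206.53114339733676 [[0.016, -0.995, 0.095, 0.395], [-1.0, -0.017, -0.011, 0.01], [0.013, -0.095, -0.995, 1.837], [0.0, 0.0, 0.0, 1.0]]
```

View pics/scene0.png

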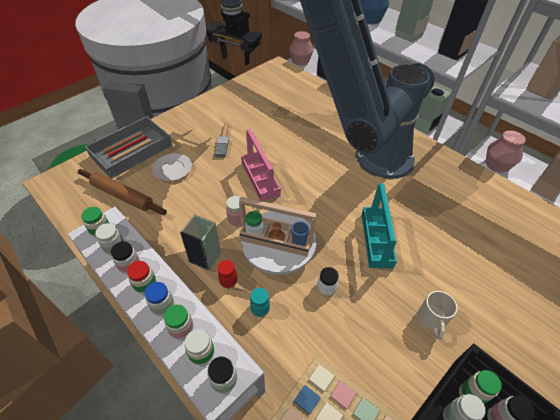

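View pics/top0.png

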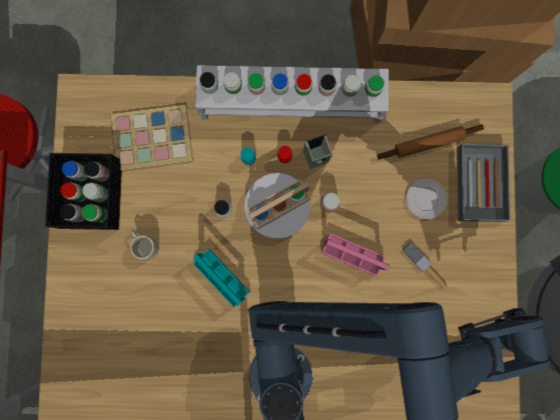

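Three things look like the carrier:
- Pale one on the wheel: scene (278,228), top (278,203).
- Pink: scene (260,165), top (355,254).
- Turquoise: scene (378,230), top (221,277).

By the description I choose the pale one, with the green-lidded jar in it. I'll check it in a close crop.

```bash
python3 - <<'E'
import cv2,pickle,numpy as np
D=pickle.load(open("d0.pkl","rb"))
a=cv2.resize(D["top"]["pixels"][165:245,235:325],None,fx=5,fy=5,interpolation=cv2.INTER_CUBIC)
b=cv2.resize(D["scene"]["pixels"][190:280,230:325],None,fx=3.6,fy=400/90,interpolation=cv2.INTER_CUBIC)
cv2.imwrite("pics/crop.png",np.hstack([a,b]))
E
```

```text
(no output)
```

View pics/crop.png

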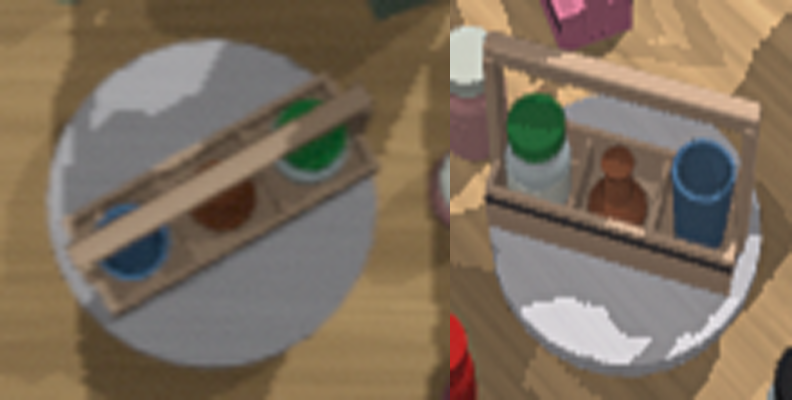

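The crop confirms it: a pale carrier on the wheel, with the handle running from crop (75,250) to (362,103). The green-lidded jar is at the right end, the stamp in the middle and the beaker at the left end. Next I'll cast rays onto the handle's top plane.

```bash
cat > h.py <<'E'
import numpy as np, cv2
def ray(c,T,uv,z):
    d=T[:3,:3]@np.array([(uv[0]-c["cx"])/c["fx"],(uv[1]-c["cy"])/c["fy"],1]); o=T[:3,3]
    return o+d*(z-o[2])/d[2]
E
python3 - <<'E'
from h import *; import pickle
from rig import status
from scipy.spatial.transform import Rotation as R
D=pickle.load(open("d0.pkl","rb")); T=D["top"]; S=D["scene"]
f=lambda x,y:(235+(x+.5)/5-.5,165+(y+.5)/5-.5)
g=lambda x,y:(230+(x-450+.5)/3.6-.5,190+(y+.5)/(400/90)-.5)
a=ray(T,T["pose"],f(76,250),.201); b=ray(T,T["pose"],f(361,103),.201)
a2=ray(S,S["pose"],g(758,108),.201); b2=ray(S,S["pose"],g(488,44),.201)
for p,q in((a,b),(a2,b2)):
    d=q-p; print(p,q,(p+q)/2,np.linalg.norm(d),np.degrees(np.arctan2(d[1],d[0])))
print("jar lid",ray(T,T["pose"],f(310,135),.135),"beaker",ray(T,T["pose"],f(130,240),.128))
# wheel contour fit, top
print("wheel",ray(T,T["pose"],f(213,203),.055))
o=status.get_obs(); r=R.from_quat(o["tool_rot"]).as_matrix(); print(r.round(3))
E
```

```text
[0.52517828 0.10158185 0.201     ] [ 0.61882952 -0.0714285   0.201     ] [0.5720039  0.01507667 0.201     ] 0.1967311298115714 -61.57312590793314
[0.51587194 0.10429975 0.201     ] [ 0.62472558 -0.06707781  0.201     ] [0.57029876 0.01861097 0.201     ] 0.20302557603564367 -57.57756789697818
jar lid [ 0.60665726 -0.04238086  0.135     ] beaker [0.53797373 0.07137112 0.128     ]
wheel [0.56977982 0.01919732 0.055     ]
[[ 0.947  0.321 -0.   ]
 [ 0.321 -0.947  0.002]
 [ 0.    -0.002 -1.   ]]
```

The handle's middle is near (0.571, 0.017). The bar points toward the jar at about -60° in world. Grasping about 16 mm toward the jar puts the fingers over the centre of mass. I'll first move above it for a wrist view.

Emit:
arm_command(delta_rot=[[0,0,0],[0,0,0],[0,0,0],[0,0,-6],[0,0,-12],[0,0,-18],[0,0,-24],[0,0,-30],[0,0,-36],[0,0,-42],[0,0,-46],[0,0,-50]], delta_pos=[[0,0,-0.02],[0,0,-0.05],[0.02,-0.016,-0.08],[0.045,-0.036,-0.1],[0.075,-0.06,-0.11],[0.105,-0.084,-0.11],[0.135,-0.108,-0.11],[0.165,-0.132,-0.11],[0.195,-0.156,-0.11],[0.225,-0.18,-0.11],[0.255,-0.204,-0.11],[0.275,-0.22,-0.11]], gripper=[-1,-1,-1,-1,-1,-1,-1,-1,-1,-1,-1,-1], grip_force=20)

```text
time: 1.1
position: [0.3913, -0.2917, 0.2979]
tool_rot: [0.824, 0.567, 0.001, -0.001]
ft_force: [0.8, 0.2, 0.5]
grip_width: 0.087
grip_force: 0.0
```

```bash
cat > go.py <<'E'
import sys,numpy as np
from rig import status
from scipy.spatial.transform import Rotation as R
def go(p,yaw):
    o=status.get_obs(); r=R.from_quat(o["tool_rot"]); y=np.radians(yaw); c,s=np.cos(y),np.sin(y)
    t=R.from_matrix(np.array([[c,s,0],[s,-c,0],[0,0,-1]]))
    print("t",o["time"],"pos",np.round(o["position"],4),"q",np.round(o["q"],2),"dpos",np.round(r.inv().apply(np.array(p)-o["position"]),4),"drot",np.round((r.inv()*t).as_rotvec(degrees=True),2),"F",np.round(o["ft_force"],2),"M",np.round(o["moment"],3),o["grip_width"],o["grip_force"])
if __name__=="__main__": go([float(x) for x in sys.argv[1:4]],float(sys.argv[4]))
E
python3 go.py .579 .003 .30 120
```

```text
t 1.1 pos [ 0.3913 -0.2917  0.2979] q [-0.87  0.22  1.61  0.    1.31 -0.51] dpos [ 0.3424  0.0697 -0.0015] drot [  0.    -0.12 -50.98] F [0.78 0.25 0.48] M [-0.041 -0.111 -0.042] 0.08700758130057956 0.0
```

Emit:
arm_command(delta_rot=[[0,0,-4],[0,0,-9],[0,0,-15],[0,0,-21],[0,0,-27],[0,0,-33],[0,0,-39],[0,0,-44],[0,0,-48],[0,0,-50.5],[0,0,-50.5],[0,0,-50.5]], delta_pos=[[0.03,0.006,0],[0.065,0.013,0],[0.1,0.02,0],[0.14,0.028,0],[0.18,0.036,0],[0.22,0.044,0],[0.26,0.052,0],[0.295,0.059,0],[0.32,0.065,0],[0.338,0.069,0],[0.338,0.069,0],[0.338,0.069,0]], gripper=[-1,-1,-1,-1,-1,-1,-1,-1,-1,-1,-1,-1])

```text
time: 2.1
position: [0.5771, -0.0046, 0.2974]
tool_rot: [0.505, 0.863, -0.001, -0.001]
ft_force: [-0.9, -0.2, 0.6]
grip_width: 0.0874
grip_force: 0.0
```

```bash
python3 go.py .579 .003 .30 120; python3 - <<'E'
from rig import status,viewer
import pickle,cv2
o=status.get_obs(); c=viewer.camera("wrist"); pickle.dump((o,c),open("w.pkl","wb")); cv2.imwrite("pics/w.png",c["pixels"]); print(c["mount"].round(3).tolist(),c["fx"])
E
```

```text
t 2.1 pos [ 0.5771 -0.0046  0.2974] q [-0.2   0.36  1.41 -0.    1.38 -0.71] dpos [ 0.0057  0.0053 -0.0026] drot [-0.09 -0.03 -0.69] F [-0.9  -0.19  0.61] M [-0.053 -0.089  0.001] 0.08738425793945191 0.0
[[0.0, -0.954, -0.3, 0.082], [1.0, -0.0, 0.001, -0.0], [-0.001, -0.3, 0.954, -0.197], [0.0, 0.0, 0.0, 1.0]] 349.3712595289859
```

View pics/w.png

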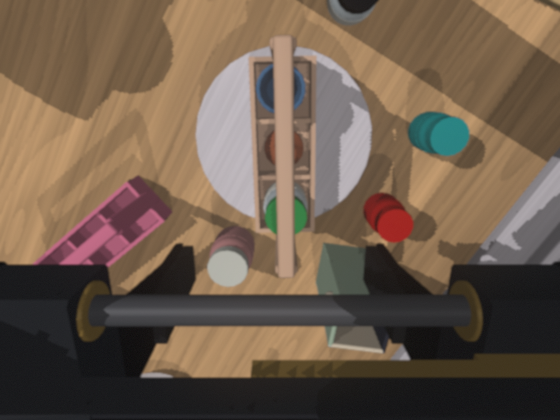

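The wrist view shows the handle from (282,38) at the beaker end to (287,277) at the jar end, almost parallel to tool x. The pink jar at (230,255) and the vase at (352,300) lie well below the fingertips' grasp height. Next I'll measure the bar precisely.

```bash
python3 - <<'E'
from h import *; import pickle
from scipy.spatial.transform import Rotation as R
o,c=pickle.load(open("w.pkl","rb")); im=c["pixels"].astype(int)
T=np.eye(4); T[:3,:3]=R.from_quat(o["tool_rot"]).as_matrix(); T[:3,3]=o["position"]; T=T@c["mount"]
print(im[100,268:300].tolist()[::3], im[30:48:2,283].tolist(), im[268:288:2,287].tolist())
ref=np.median(im[60:260,280:288].reshape(-1,3),0); m=(np.abs(im-ref).sum(2)<55)
pts=[]
for v in range(55,262,4):
    u=284
    l=u
    while m[v,l]: l-=1
    r=u
    while m[v,r]: r+=1
    if 10<r-l<24: pts.append(((l+r)/2,v,r-l-1))
pts=np.array(pts); print(len(pts),np.median(pts[:,2]))
W=np.array([ray(c,T,p[:2],.201) for p in pts])
vx,vy,x0,y0=cv2.fitLine(W[:,:2].astype(np.float32),cv2.DIST_HUBER,0,.001,.001).ravel()
print("yaw",np.degrees(np.arctan2(vy,vx)),"pt",x0,y0)
for e in((282,38),(287,277)): print(ray(c,T,e,.201))
a,b=[ray(c,T,e,.201)[:2] for e in((282,38),(287,277))]; d=b-a; print(np.linalg.norm(d),(a+b)/2,"grasp +16:",(a+b)/2+.0165*d/np.linalg.norm(d))
E
```

```text
[[67, 57, 52], [71, 61, 54], [102, 113, 132], [132, 155, 188], [134, 157, 190], [133, 156, 188], [132, 154, 186], [130, 152, 184], [97, 112, 135], [93, 75, 63], [112, 88, 68]] [[95, 129, 162], [92, 126, 158], [94, 122, 152], [116, 138, 168], [129, 151, 184], [132, 154, 187], [131, 154, 186], [131, 154, 187], [131, 154, 187]] [[133, 155, 188], [132, 156, 188], [132, 155, 188], [132, 155, 188], [125, 147, 178], [103, 135, 167], [103, 140, 176], [104, 141, 176], [102, 141, 176], [100, 137, 172]]
52 15.0
yaw -59.662415 pt 0.55475914 0.042116083
[0.51879856 0.10360383 0.201     ]
[ 0.62387727 -0.07284173  0.201     ]
0.20536448416442699 [0.57133792 0.01538105] grasp +16: [0.57978046 0.00120454]
```

```bash
python3 go.py .579 .0005 .175 120.3
```

```text
t 2.15 pos [ 0.5768 -0.0054  0.2975] q [-0.2   0.36  1.41 -0.    1.38 -0.71] dpos [0.004  0.005  0.1225] drot [-0.1  -0.03 -1.08] F [ 0.31 -0.3  -0.24] M [-0.023 -0.125  0.01 ] 0.08717749794251736 0.0
```

Emit:
arm_command(delta_rot=[[0,0,-1],[0,0,-1],[0,0,-1],[0,0,-1],[0,0,-1],[0,0,-1],[0,0,-1],[0,0,-1],[0,0,-1],[0,0,-1],[0,0,-1],[0,0,-1]], delta_pos=[[0.004,0.005,0],[0.004,0.005,0.005],[0.004,0.005,0.015],[0.004,0.005,0.025],[0.004,0.005,0.035],[0.004,0.005,0.045],[0.004,0.005,0.055],[0.004,0.005,0.065],[0.004,0.005,0.075],[0.004,0.005,0.08],[0.004,0.005,0.08],[0.004,0.005,0.08]], gripper=[-1,-1,-1,-1,-1,-1,-1,-1,-1,-1,-1,-1])

```text
time: 3.15
position: [0.5798, 0.0006, 0.2179]
tool_rot: [0.498, 0.867, -0.0, -0.0]
ft_force: [0.3, -0.1, -0.2]
grip_width: 0.0871
grip_force: 0.0
```

```bash
python3 go.py .579 .0005 .175 120.3
```

```text
t 3.15 pos [0.5798 0.0006 0.2179] q [-0.19  0.43  1.51  0.    1.19 -0.72] dpos [ 0.0003 -0.0008  0.0429] drot [-0.02 -0.02 -0.07] F [ 0.3  -0.06 -0.16] M [-0.005 -0.128  0.011] 0.08712693679349744 0.0
```

Emit:
arm_command(delta_rot=[[0,0,0],[0,0,0],[0,0,0],[0,0,0],[0,0,0],[0,0,0],[0,0,0],[0,0,0],[0,0,0],[0,0,0],[0,0,0]], delta_pos=[[0,-0.001,0.008],[0,-0.001,0.018],[0,-0.001,0.028],[0,-0.001,0.038],[0,-0.001,0.043],[0,-0.001,0.043],[0,-0.001,0.043],[0,-0.001,0.043],[0,-0.001,0.043],[0,-0.001,0.043],[0,-0.001,0.043]], gripper=[-1,-1,-1,-1,-1,-1,-1,-0.4,0,0.3,0.45], grip_force=10)

```text
time: 4.07
position: [0.5793, 0.0, 0.1756]
tool_rot: [0.498, 0.867, 0.0, 0.0]
ft_force: [0.5, 0.2, 0.0]
grip_width: 0.0678
grip_force: 0.0
```

```bash
python3 go.py .579 .0005 .175 120.3
```

```text
t 4.0667 pos [0.5793 0.     0.1756] q [-0.19  0.48  1.56  0.    1.1  -0.72] dpos [0.0005 0.     0.0006] drot [ 0.04  0.04 -0.07] F [0.45 0.24 0.01] M [-0.004 -0.127 -0.003] 0.06777909958095846 0.0
```

Emit:
arm_command(delta_rot=[[0,0,0],[0,0,0],[0,0,0],[0,0,0],[0,0,0],[0,0,0],[0,0,0],[0,0,0],[0,0,0],[0,0,0],[0,0,0],[0,0,0]], delta_pos=[[0,0,0],[0,0,0],[0,0,0],[0,0,0],[0,0,0],[0,0,0],[0,0,0],[0,0,0],[0,0,0],[0,0,0],[0,0,0],[0,0,0]], gripper=[0.5,0.55,0.6,0.65,0.7,0.75,0.8,0.85,0.9,1,1,1])

```text
time: 5.07
position: [0.5789, 0.0001, 0.1751]
tool_rot: [0.498, 0.867, -0.0, -0.0]
ft_force: [-0.9, -0.1, -0.3]
grip_width: 0.0007
grip_force: 0.0
```

```bash
python3 go.py .579 .0005 .175 120.3
```

```text
t 5.0667 pos [5.789e-01 1.000e-04 1.751e-01] q [-0.19  0.48  1.56  0.    1.1  -0.72] dpos [0.0003 0.0002 0.0001] drot [-0.   -0.   -0.07] F [-0.94 -0.06 -0.34] M [ 0.001 -0.138 -0.033] 0.000734298894018284 0.0
```

The fingers closed on nothing, so I need to look again.

```bash
python3 - <<'E'
from rig import status,viewer
import pickle,cv2,numpy as np
o=status.get_obs(); D={n:viewer.camera(n) for n in("wrist","scene","top")}; pickle.dump((o,D),open("d1.pkl","wb"))
s=cv2.resize(D["scene"]["pixels"][150:290,210:350],(400,400),interpolation=cv2.INTER_CUBIC)
w=cv2.resize(D["wrist"]["pixels"],(400,400))
cv2.imwrite("pics/miss.png",np.hstack([w,s]))
E
```

```text
(no output)
```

View pics/miss.png

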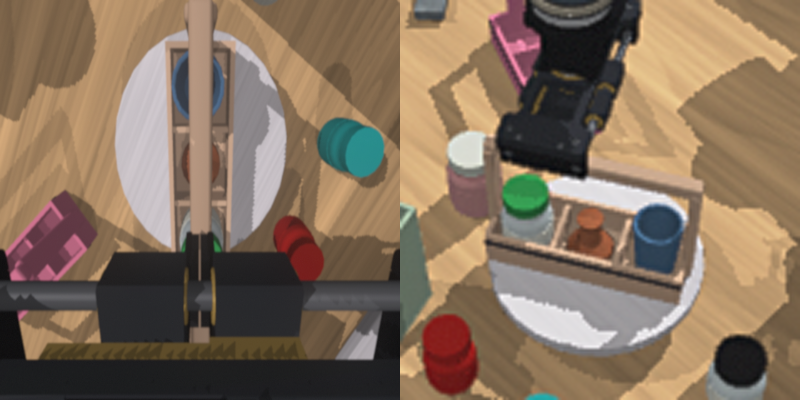

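```bash
python3 - <<'E'
import pickle,cv2,numpy as np
from scipy.spatial.transform import Rotation as R
o,D=pickle.load(open("d1.pkl","rb"))
def prj(c,T,p):
    q=np.linalg.inv(T)@np.append(p,1); return np.array([c["fx"]*q[0]/q[2]+c["cx"],c["fy"]*q[1]/q[2]+c["cy"]])
T=np.eye(4); T[:3,:3]=R.from_quat(o["tool_rot"]).as_matrix(); T[:3,3]=o["position"]
def crop(n,u0,v0,w,h,k,Tc):
    c=D[n]; im=cv2.resize(c["pixels"][v0:v0+h,u0:u0+w],None,fx=k,fy=k,interpolation=cv2.INTER_CUBIC)
    for p,col in((T[:3,3],(0,0,255)),(T[:3,3]+[0,0,.019],(0,255,0)),(T[:3,3]+[0,0,.07],(255,0,255)),((.5188,.1036,.201),(255,255,0)),((.6239,-.0728,.201),(255,255,0)),((.5713,.0154,.201),(255,255,0))):
        uv=prj(c,Tc,np.array(p)); print(n,uv.round(1)); cv2.circle(im,tuple(int(x) for x in ((uv-[u0,v0]+.5)*k)),4,col,1)
    return im
a=crop("wrist",180,200,200,140,2,T@D["wrist"]["mount"]); b=crop("scene",225,165,100,70,4,D["scene"]["pose"])
cv2.imwrite("pics/miss2.png",np.vstack([a,b]))
E
```

```text
wrist [279.2 235.4]
wrist [279.2 248.6]
wrist [279.3 300.3]
wrist [279.6   3. ]
wrist [282.7 381.7]
wrist [281.3 224.3]
scene [270.  210.7]
scene [269.9 206.1]
scene [269.8 193.2]
scene [314.2 214.4]
scene [239.  198.2]
scene [276.  206.1]
```

View pics/miss2.png

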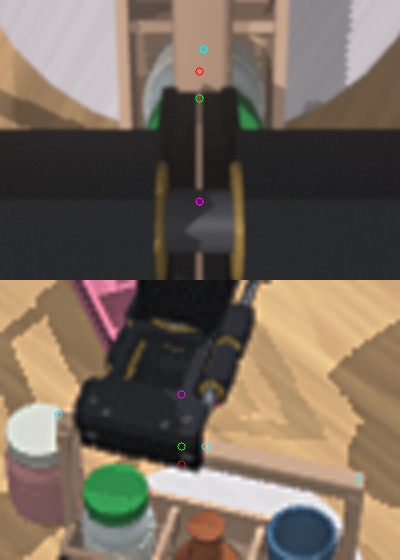

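The fingers closed above the bar. The wheel's size in the wrist view agrees with the reported pose, so I need to know the real heights of the bar and the fingertips. I'll get them from the bar's pixel width (16 mm) in both wrist images.

```bash
python3 - <<'E'
import pickle,cv2,numpy as np
from h import *
from scipy.spatial.transform import Rotation as R
o1,D=pickle.load(open("d1.pkl","rb")); o0,c0=pickle.load(open("w.pkl","rb"))
def cam(o,c):
    T=np.eye(4); T[:3,:3]=R.from_quat(o["tool_rot"]).as_matrix(); T[:3,3]=o["position"]; return T@c["mount"]
for o,c,rows in((o0,c0,range(60,260,20)),(o1,D["wrist"],range(40,230,20))):
    T=cam(o,c); im=c["pixels"].astype(float)
    for v in rows:
        p=im[v-1:v+2,255:312].mean(0); g=np.abs(np.diff(p,axis=0)).sum(1)
        b=p[24:28].mean(0); d=np.abs(p-b).sum(1)  # distance from bar colour
        l=25
        while d[l]<60: l-=1
        r=27
        while d[r]<60: r+=1
        lo=l+(d[l]-60)/(d[l]-d[l+1]); hi=r-(d[r]-60)/(d[r]-d[r-1])
        w=[np.linalg.norm(ray(c,T,(255+lo,v),z)-ray(c,T,(255+hi,v),z)) for z in(.201,.18)]
        z=.201-.021*(.016-w[0])/(w[1]-w[0])
        print(v,round(255+lo,1),round(255+hi,1),"w@.201 %.4f z16 %.3f"%(w[0],z))
cv2.imwrite("pics/end.png",cv2.resize(np.vstack([D["wrist"]["pixels"][0:60,240:330],c0["pixels"][20:80,240:330]]),None,fx=5,fy=5))
# scene/top triangulation of beaker end via wrist0 ray
S=D["scene"];
for z in(.201,.193,.185,.177):
  print(z,ray(c0,cam(o0,c0),(282,38),z)[:2].round(4))
E
```

```text
60 274.0 290.3 w@.201 0.0127 z16 0.126
80 274.6 290.5 w@.201 0.0126 z16 0.121
100 275.0 290.6 w@.201 0.0126 z16 0.122
120 275.0 290.7 w@.201 0.0129 z16 0.130
140 275.7 291.0 w@.201 0.0127 z16 0.123
160 276.3 291.2 w@.201 0.0126 z16 0.122
180 276.6 291.3 w@.201 0.0127 z16 0.125
200 277.0 291.5 w@.201 0.0127 z16 0.125
220 277.5 291.7 w@.201 0.0126 z16 0.123
240 277.7 291.9 w@.201 0.0129 z16 0.130
40 262.4 293.4 w@.201 0.0139 z16 0.175
60 264.6 293.3 w@.201 0.0130 z16 0.162
80 264.8 293.1 w@.201 0.0131 z16 0.163
100 264.9 292.9 w@.201 0.0131 z16 0.164
120 265.3 292.8 w@.201 0.0131 z16 0.163
140 265.3 292.6 w@.201 0.0132 z16 0.165
160 265.6 292.4 w@.201 0.0132 z16 0.166
180 265.8 292.2 w@.201 0.0133 z16 0.166
200 266.4 292.0 w@.201 0.0131 z16 0.163
220 266.4 291.9 w@.201 0.0133 z16 0.166
0.201 [0.5188 0.1036]
0.193 [0.5183 0.1046]
0.185 [0.5178 0.1056]
0.177 [0.5173 0.1066]
```

View pics/end.png

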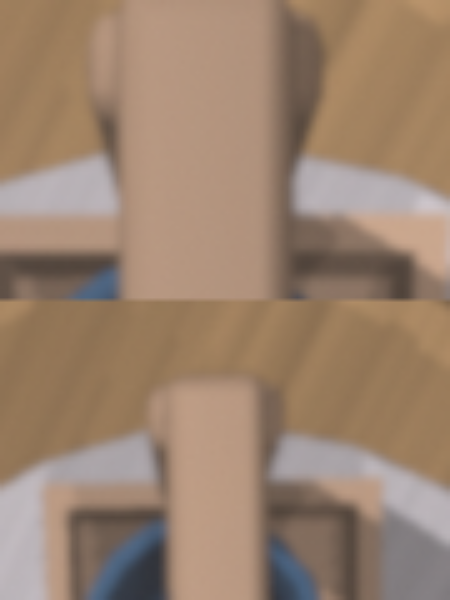

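The bar's top really is at about 0.201; its bevels explain the narrower flat. The wrist and scene views both show the fingertips roughly 25–30 mm above the reported TCP, resting over the bar with no force. I'll open, go 22 mm lower, and close gently, using the finger width as the check.

Emit:
arm_command(delta_rot=[[0,0,0],[0,0,0],[0,0,0],[0,0,0],[0,0,0],[0,0,0],[0,0,0],[0,0,0],[0,0,0],[0,0,0],[0,0,0],[0,0,0]], delta_pos=[[0,0,-0.005],[0,0,-0.01],[0,0,-0.01],[0,0,-0.01],[0,0,-0.01],[0,0,-0.01],[0,0,-0.01],[0,0,-0.01],[0,0,-0.01],[0,0,-0.01],[0,0,-0.01],[0,0,-0.01]], gripper=[-1,-1,-1,-1,-1,-1,-1,-1,-1,-1,-1,-1])

```text
time: 6.22
position: [0.579, 0.0001, 0.1851]
tool_rot: [0.498, 0.867, -0.0, -0.0]
ft_force: [-0.8, -0.2, 0.3]
grip_width: 0.0724
grip_force: 0.0
```

```bash
python3 go.py .579 .0003 .153 120.3
```

```text
t 6.2167 pos [5.790e-01 1.000e-04 1.851e-01] q [-0.19  0.47  1.55  0.    1.12 -0.72] dpos [0.0001 0.0001 0.0321] drot [-0.   -0.   -0.08] F [-0.81 -0.19  0.32] M [ 0.022 -0.108 -0.004] 0.07237725147897464 0.0
```

Emit:
arm_command(delta_rot=[[0,0,0],[0,0,0],[0,0,0],[0,0,0],[0,0,0],[0,0,0],[0,0,0],[0,0,0],[0,0,0],[0,0,0],[0,0,0],[0,0,0]], delta_pos=[[0,0,0],[0,0,0],[0,0,0.003],[0,0,0.007],[0,0,0.011],[0,0,0.015],[0,0,0.019],[0,0,0.023],[0,0,0.027],[0,0,0.03],[0,0,0.032],[0,0,0.032]], gripper=[-1,-1,-1,-1,-1,-1,-1,-1,-1,-1,-1,-1])

```text
time: 7.22
position: [0.5787, 0.0001, 0.1526]
tool_rot: [0.498, 0.867, -0.0, -0.0]
ft_force: [1.0, 1.0, 0.1]
grip_width: 0.0865
grip_force: 0.0
```

```bash
python3 go.py .579 .0003 .153 120.3; python3 - <<'E'
from rig import status,viewer
import pickle,cv2
o=status.get_obs(); c=viewer.camera("wrist"); s=viewer.camera("scene"); pickle.dump((o,c,s),open("d2.pkl","wb"))
cv2.imwrite("pics/open2.png",c["pixels"])
E
```

```text
t 7.2167 pos [5.787e-01 1.000e-04 1.526e-01] q [-0.19  0.51  1.59 -0.    1.05 -0.72] dpos [-0.      0.0004 -0.0004] drot [-0.04 -0.04 -0.08] F [0.99 1.02 0.12] M [ 0.019 -0.172  0.001] 0.08652793130867427 0.0
```

View pics/open2.png

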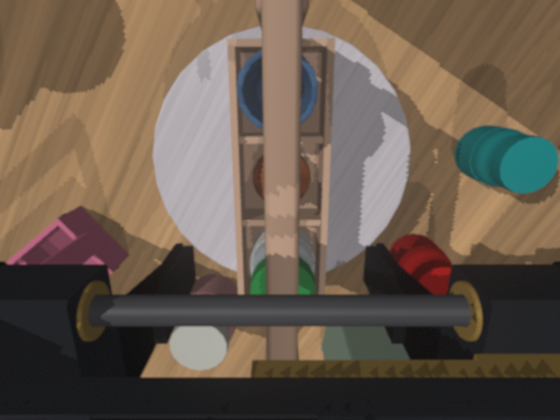

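The open fingers sit at cols 182 and 378, evenly either side of the bar at col 281, and nothing is touching. Now I'll close gently.

Emit:
arm_command(delta_rot=[[0,0,0],[0,0,0],[0,0,0],[0,0,0],[0,0,0],[0,0,0],[0,0,0],[0,0,0],[0,0,0],[0,0,0],[0,0,0],[0,0,0]], delta_pos=[[0,0,0],[0,0,0],[0,0,0],[0,0,0],[0,0,0],[0,0,0],[0,0,0],[0,0,0],[0,0,0],[0,0,0],[0,0,0],[0,0,0]], gripper=[-0.5,0,0.3,0.45,0.5,0.55,0.6,0.65,0.7,0.8,0.8,0.8], grip_force=8)

```text
time: 8.32
position: [0.5793, 0.0003, 0.1532]
tool_rot: [0.498, 0.867, 0.0, 0.0]
ft_force: [1.9, 1.1, -4.1]
grip_width: 0.0157
grip_force: 8.0
```

```bash
python3 go.py .579 .0003 .153 120.3
```

```text
t 8.3167 pos [5.793e-01 3.000e-04 1.532e-01] q [-0.19  0.51  1.59  0.    1.05 -0.72] dpos [ 0.0002 -0.0002  0.0002] drot [ 0.05  0.01 -0.08] F [ 1.85  1.11 -4.1 ] M [ 0.153 -0.33   0.08 ] 0.015710453034996564 7.99414649605751
```

It's holding the bar at 15.7 mm wide. I'll firm the grip to 24 N and lift a little to check the balance.

Emit:
arm_command(delta_rot=[[0,0,0],[0,0,0],[0,0,0],[0,0,0],[0,0,0],[0,0,0],[0,0,0],[0,0,0],[0,0,0],[0,0,0]], delta_pos=[[0,0,0],[0,0,0],[0,0,0],[0,0,-0.001],[0,0,-0.002],[0,0,-0.003],[0,0,-0.004],[0,0,-0.005],[0,0,-0.005],[0,0,-0.005]], gripper=[0.8,0.8,0.8,0.8,0.8,0.8,0.8,0.8,0.8,0.8], grip_force=24)

```text
time: 9.15
position: [0.5789, 0.0001, 0.1581]
tool_rot: [0.498, 0.867, -0.0, -0.0]
ft_force: [0.2, -0.2, -6.9]
grip_width: 0.0156
grip_force: 24.0
```

```bash
cat > look.py <<'E'
import sys,pickle,cv2,numpy as np
from rig import status,viewer
o=status.get_obs(); c=viewer.camera("wrist"); s=viewer.camera("scene")
im=np.hstack([cv2.resize(c["pixels"][:300,150:410],(400,460)),cv2.resize(s["pixels"][140:290,220:350],(400,460),interpolation=cv2.INTER_CUBIC)])
cv2.imwrite(f"pics/{sys.argv[1]}.png",im)
E
python3 go.py .579 .0003 .25 120.3; python3 look.py lift1
```

```text
t 9.15 pos [5.789e-01 1.000e-04 1.581e-01] q [-0.19  0.5   1.58 -0.    1.06 -0.72] dpos [ 0.0002  0.0002 -0.0919] drot [-0.01 -0.   -0.08] F [ 0.17 -0.23 -6.86] M [ 0.021 -0.168  0.028] 0.015560877442927345 23.991598784923553
```

View pics/lift1.png

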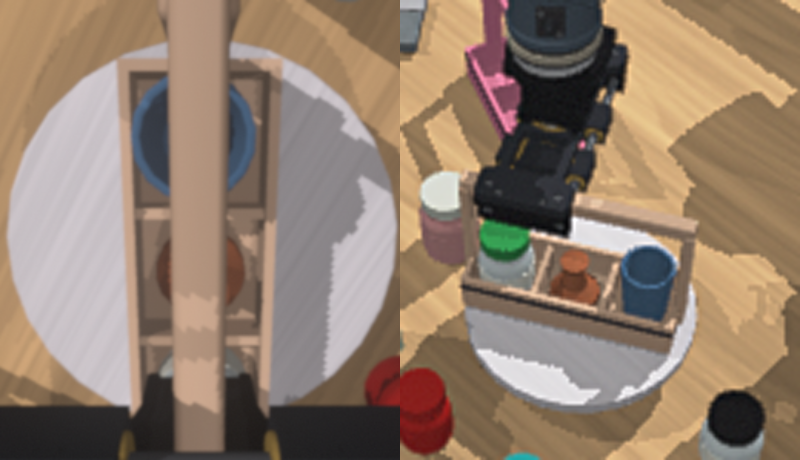

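The fingers straddle the bar, the full weight is carried (6.9 N), the moment is close to its no-load value and the carrier looks level. I'll lift smoothly.

Emit:
arm_command(delta_rot=[[0,0,0],[0,0,0],[0,0,0],[0,0,0],[0,0,0],[0,0,0],[0,0,0],[0,0,0],[0,0,0],[0,0,0],[0,0,0],[0,0,0]], delta_pos=[[0,0,-0.002],[0,0,-0.005],[0,0,-0.009],[0,0,-0.014],[0,0,-0.019],[0,0,-0.024],[0,0,-0.029],[0,0,-0.034],[0,0,-0.038],[0,0,-0.041],[0,0,-0.043],[0,0,-0.044]], gripper=[0.8,0.8,0.8,0.8,0.8,0.8,0.8,0.8,0.8,0.8,0.8,0.8])

```text
time: 10.25
position: [0.5791, 0.0001, 0.2025]
tool_rot: [0.498, 0.867, 0.0, 0.0]
ft_force: [0.2, 0.3, -6.3]
grip_width: 0.0158
grip_force: 24.0
```

Emit:
arm_command(delta_rot=[[0,0,0],[0,0,0],[0,0,0],[0,0,0],[0,0,0],[0,0,0],[0,0,0],[0,0,0],[0,0,0],[0,0,0],[0,0,0],[0,0,0]], delta_pos=[[0,0,-0.002],[0,0,-0.006],[0,0,-0.012],[0,0,-0.018],[0,0,-0.024],[0,0,-0.03],[0,0,-0.036],[0,0,-0.042],[0,0,-0.048],[0,0,-0.054],[0,0,-0.058],[0,0,-0.06]], gripper=[0.8,0.8,0.8,0.8,0.8,0.8,0.8,0.8,0.8,0.8,0.8,0.8])

```text
time: 11.25
position: [0.5794, 0.0001, 0.2631]
tool_rot: [0.498, 0.867, 0.0, 0.001]
ft_force: [-0.9, 0.4, -6.0]
grip_width: 0.0155
grip_force: 24.0
```

Emit:
arm_command(delta_rot=[[0,0,0],[0,0,0],[0,0,0],[0,0,0],[0,0,0],[0,0,0],[0,0,0],[0,0,0],[0,0,0],[0,0,0],[0,0,0],[0,0,0]], delta_pos=[[0,0,0],[0,0,0],[0,0,0],[0,0,0],[0,0,0],[0,0,0],[0,0,0],[0,0,0],[0,0,0],[0,0,0],[0,0,0],[0,0,0]], gripper=[0.8,0.8,0.8,0.8,0.8,0.8,0.8,0.8,0.8,0.8,0.8,0.8])

```text
time: 12.25
position: [0.579, 0.0001, 0.2621]
tool_rot: [0.498, 0.867, 0.0, -0.0]
ft_force: [-0.7, 0.3, -6.2]
grip_width: 0.0157
grip_force: 24.0
```

```bash
python3 go.py .579 .0003 .265 120.3; python3 look.py lift2
```

```text
t 12.25 pos [5.790e-01 1.000e-04 2.621e-01] q [-0.19  0.39  1.46  0.    1.29 -0.72] dpos [ 0.0001  0.0001 -0.0029] drot [-0.   -0.   -0.08] F [-0.7   0.3  -6.18] M [ 0.048 -0.098 -0.011] 0.01566074799670248 23.991550505161285
```

View pics/lift2.png

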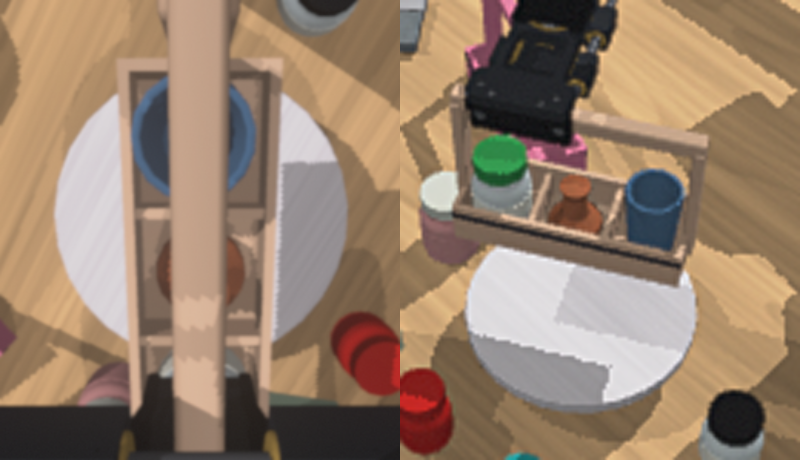

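The carrier is about 109 mm up and looks unchanged in the wrist view (carrier edges at the same crop columns, 120–280). So it hasn't tilted or slipped, and all three things are still standing in it. I'll hold two more seconds and hand in.

Emit:
arm_command(delta_rot=[[0,0,0],[0,0,0],[0,0,0],[0,0,0],[0,0,0],[0,0,0],[0,0,0],[0,0,0],[0,0,0],[0,0,0],[0,0,0],[0,0,0]], delta_pos=[[0,0,0],[0,0,0],[0,0,0],[0,0,0],[0,0,0],[0,0,0],[0,0,0],[0,0,0],[0,0,0],[0,0,0],[0,0,0],[0,0,0]], gripper=[0.8,0.8,0.8,0.8,0.8,0.8,0.8,0.8,0.8,0.8,0.8,0.8])

```text
time: 13.35
position: [0.579, 0.0001, 0.2621]
tool_rot: [0.498, 0.867, -0.0, -0.0]
ft_force: [-0.1, 0.1, -6.4]
grip_width: 0.0159
grip_force: 24.0
```

Emit:
arm_command(delta_rot=[[0,0,0],[0,0,0],[0,0,0],[0,0,0],[0,0,0],[0,0,0],[0,0,0],[0,0,0],[0,0,0],[0,0,0],[0,0,0],[0,0,0]], delta_pos=[[0,0,0],[0,0,0],[0,0,0],[0,0,0],[0,0,0],[0,0,0],[0,0,0],[0,0,0],[0,0,0],[0,0,0],[0,0,0],[0,0,0]], gripper=[0.8,0.8,0.8,0.8,0.8,0.8,0.8,0.8,0.8,0.8,0.8,0.8])

```text
time: 14.35
position: [0.579, 0.0001, 0.2621]
tool_rot: [0.498, 0.867, 0.0, -0.0]
ft_force: [0.0, -0.2, -6.2]
grip_width: 0.0159
grip_force: 24.0
```

```bash
python3 -c "
from rig import robot; print(robot.hand_in())"
```

```text
the job is handed in; nothing more can be done
None
```

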